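# Unhook the angle bracket and seat it on the index plate

## Robot

A 6-joint arm with a two-finger parallel gripper is mounted at the origin on a cart in front of the work surface, level with it; the furniture and walls round the work are solid. World frame = base frame: x ahead of the robot, y to its left, z up, the work surface at z = 0. Lengths are in mm, angles in rad, forces in N, time in s.
With the tool pointing down it reaches from about 350 to 775 mm from the base axis. Payload 7.3 kg.
Tool frame: the origin (TCP) lies between the finger pads; the fingertips stand 14 mm ahead of it and the grasp point (between the pads) lies 5 mm behind it; z points along the fingers, y is the line along which they close (so a half turn about z gives the same grasp; the last joint's range is limited). The gripper opens to 92 mm and grips with 3 to 60 N. Pads are 19 mm wide; open, the fingers measure 130 mm over their backs; the gripper's body (75 mm by 190 mm) begins 47 mm behind the grasp point.
Start: joints at [-1.485, 0.342, 1.524, -0, 1.275, -0.146], TCP at [120.629, -510.972, 240.741] pointing down, gripper open.
Joint ranges: [-2.53, 2.53], [-0.77, 2.02], [0.04, 2.7], [-1, 4.14], [0.28, 2.66], [-3.11, 3.11]. Speed limits (rad/s): [2.57, 2.57, 3.14, 3.14, 3.14, 3.14].

## Interface

Orientations are given as [roll, pitch, yaw] about the fixed x, y, z axes, in that order (R = Rz(yaw) Ry(pitch) Rx(roll)).
In Python, from plant import get_obs, cams, close_job gives the robot as it stands. The module is installed in compiled form; this text tells all that it offers.
- The arm moves only by the shell command python3 -m creep 'ROWS'. ROWS is JSON, a list of rows, each an object of numbers: "hand": the opening, from 0 (shut) to 1 (fully open); "tx", "ty", "tz": the shift along the tool's x, y, z in m; "spin": the turn about the tool's z in degrees. In form: [{"hand": .., "tx": .., "ty": .., "tz": .., "spin": ..}, ...]. A call has 1 to 5 rows; each row shifts and turns the commanded pose from where the row before left it, along the tool's axes as they then stand; what a row does not reach is not made up. A row lasts 1/8 s, in which the tool goes at most 62.5 mm and 10.7 degrees, less where a joint would pass 70% of its speed; a pose out of reach is approached as far as the arm can. A call is refused whole if a number of a shift passes 0.0625 or a number of a turn 10.7, either way. A call with a gripper value outside its range is refused whole. The fingers move at their own pace and stop on an object; the grip force is fixed at half the most. Time passes only in rows, so rows that do not move let the fingers close. It gives the time, the measured TCP pose, the force, the opening and the grip force at its end, in the units of the state.
- get_obs(): the state, without advancing time (a new reading comes with each control period).
- cams.capture(name): name is "side" or "top" or "wrist"; returns a dict with "color" (400x640x3 uint8, red, green, blue), "K" (3x3 intrinsics, pixels), "R" (3x3) and "t" (3): a world point X has camera coordinates R X + t. Camera axes: x right, y down, z forward; pixel columns grow to the right and rows downward; lengths in mm; the calibration is good to about 2 mm. A picture is of the moment at which its call begins. There is no depth.
- close_job(): hands the job in; it is judged then, once.
The state is a dict: "time": time; "joint_positions": joint angles; "dq": joint speeds; "tau": joint torques, N m; "tool_pos": TCP position; "tcp_rot": TCP orientation; "contact_force": force on the tool from outside, world axes, zero at the start; "moment": the same for the moment, N m; "grip_width": finger opening in mm; "finger_force": force on a finger pad.
Only numpy, scipy, OpenCV 4.12 (cv2) and the standard library are available. Lean on these libraries where they do the work, as an engineer would, in place of code of your own. Each camera call takes 0.05 s, during which the arm holds its last target. There are 200 camera calls.

## Task

Take the blue angle bracket off its storage stand without forcing it: lift it, tip its free end up and back its tab over the barbed tip of the hook. Then put its round hole over the tall stud of the index plate and swing it about that stud until its slot drops over the short stud, and leave it lying flat and fully down in its seat. Leave the other things on the table where they are.

Things in the scene. Friction and masses are not known exactly. Their poses are not given: they have to be found in the camera images.
- bracket: Blue steel angle bracket, 0.18 kg: strap 150 x 36 x 6 mm, an upright tab at one end, a black grip block on top. Origin: centre of the strap's underside; x along the strap to the tab, z up. Starts level on the rest arm, hook through its tab hole, x along the stand's x. Comes off with its free end tipped up about 40 deg (turn about +y) while backed away from the post.
- grip_block (a point): Centre of the top of the bracket's black grip block (28 mm along x, 26 mm wide in y, standing 25 mm above the strap's top); bracket frame (-20, 0, 31) mm. The place to grip from above, fingers closing along the bracket's y.
- round_hole (a point): Centre of the bracket's round hole (17 mm across) at the strap's underside, bracket frame (42, 0, 0) mm.
- slot (a point): Centre of the bracket's slot (28 mm along x, 16 mm wide) at the strap's underside, bracket frame (-52, 0, 0) mm.
- tab_hole (a point): Centre of the hanging hole in the tab, bracket frame (72.5, 0, 41) mm. Hole: 16 mm wide (y), from z = 26 to z = 56. Tab: 5 mm thick, outer face at x = 75, 36 mm wide, 69 mm high from the strap's underside.
- hook_stand: Grey storage stand, fixed. Origin: on the table under the front face of its post; the hook points along -x, z up. Post 34 mm wide, x = 0 to 14, up to z = 133. Rest arm under the bracket 14 mm wide, x = 0 to -125, top at z = 70. The hook stands over the arm.
- hook_tip (a point): Axis end of the hook's barbed tip, stand frame (-29, 0, 150) mm. Hook: 6 mm round wire; shank axis level at z = 121 from the post to x = -32, then bent up, leaning 6 deg back toward the post, over 29 mm. Shank underside to barb top is 35 mm, more than the 30 mm high tab hole: a level bracket cannot be pulled off.
- pedestal: Fixed base (origin at table level under the tall stud, z up) of a bare aluminium index plate 180 x 120 mm, top 20 mm above the table. A recessed seat for the strap, 42 mm wide, 8 mm deep, runs from 39 mm behind the tall stud past the short stud and out of the plate's end. The short stud stands in the seat, 94 mm from the tall one (axes): 10 mm thick, top 24 mm above the seat floor.
- tall_stud (a point): Foot of the tall stud on the seat floor, pedestal frame (0, 0, 12) mm: stud 10 mm thick, top 50 mm above this point, bevelled. The seat and short stud point from here along the pedestal's -x, but turned by an UNREPORTED angle of up to 0.45 rad either way about z: find it by eye, or by swinging the bracket just over the plate till its edge meets the short stud.
- tape_mask: Roll of cream masking tape, 100 mm across, 25 high. Loose bystander; origin at the centre of its underside. Leave it alone.
- pliers_red: Pliers with red handles, 179 mm long. Loose bystander; origin at the centre of its underside. Leave it alone.
- tape_elec: Roll of black tape, 62 mm across, 19 high. Loose bystander; origin at the centre of its underside. Leave it alone.
- jar_teal: Small jar of teal paint with white lid, 47 mm across, 58 high. Loose bystander; origin at the centre of its underside. Leave it alone.
- driver_yellow: Screwdriver with yellow handle, 177 mm long. Loose bystander; origin at the centre of its underside. Leave it alone.
- spool_brass: Spool of brass wire, 48 mm across, 46 high. Loose bystander; origin at the centre of its underside. Leave it alone.

How it is judged (in metres and radians):
On the way, in this order (a step that is already met when the one before it is completed fails the run):
1. the bracket is off the hook, its tab hole more than 60 mm from the hook's tip (distance between tab_hole and hook_tip above 0.06 m and contact force between bracket and hook_stand below 0.5 N), for 0.2 s.
2. the round hole is on the tall stud, at least 6 mm below its top, while the slot is still above the seat (horizontal distance between round_hole and tall_stud below 0.006 m and z of round_hole in the frame of tall_stud below 0.044 m and z of slot in the frame of tall_stud above 0.006 m), for 0.1 s.
At the end, for the whole second after the job is handed in: The bracket lies at rest, upright and flat in the seat of the index plate: its round hole on the tall stud (within 6 mm of its axis), underside at hole and slot within 3 mm of the seat floor, tilted less than 0.05 rad (possible only with the slot over the short stud), and released (horizontal distance between round_hole and tall_stud below 0.006 m and z of each of round_hole, slot in the frame of tall_stud below 0.003 m and angle between bracket's own z axis and vertical below 0.05 rad and linear speed of bracket below 0.02 m/s); the robot touches nothing.
It fails at once if the bracket is forced against the stand or its hook (more than 40 N) (contact force between bracket and hook_stand above 40 N).
It fails at once if a bystander is moved by more than 30 mm (distance of any of tape_mask, pliers_red, tape_elec, jar_teal, driver_yellow, spool_brass from where it was at the start of the episode above 0.03 m).
It also fails if it takes over 64 s, if anything falls off the work surface, if the arm or the gripper's body presses on something with over 40 N, if the wrist force passes 120 N, or if a joint passes its speed limit or range.

## Working session

There is one attempt and no reset: what is moved stays moved. The work goes in short steps, Python scripts to look and compute and a shell command to move; the robot and the scene stay as the last step left them, time stands still between calls to the robot, and variables do not carry over. Pictures are saved under pics/ and viewed, at most 10 in all, crops included, and the job is handed in when it is done.

```bash
mkdir -p pics; cat > h.py <<'E'
import numpy as np, cv2
from plant import get_obs, cams
def shot(n,f=None):
    c=cams.capture(n)
    if f: cv2.imwrite('pics/'+f,c['color'][:,:,::-1])
    return c
def ray(c,u,v):
    K,R,t=[np.array(c[k],float) for k in('K','R','t')]
    d=R.T@np.linalg.inv(K)@np.array([u,v,1.]); return -R.T@t,d
def onz(c,u,v,z):
    o,d=ray(c,u,v); return o+d*(z-o[2])/d[2]
def proj(c,X):
    K,R,t=[np.array(c[k],float) for k in('K','R','t')]
    p=K@(R@np.array(X,float)+t); return p[:2]/p[2]
def tri(c1,p1,c2,p2):
    o1,d1=ray(c1,*p1);o2,d2=ray(c2,*p2)
    s=np.linalg.lstsq(np.c_[d1,-d2],o2-o1,rcond=None)[0]
    a,b=o1+s[0]*d1,o2+s[1]*d2
    return (a+b)/2,np.linalg.norm(a-b)
E
python3 - <<'E'
from h import *
import pickle
cs={}
for n in('top','side'):
    cs[n]=shot(n,n+'0.png'); print(n,np.round(ray(cs[n],320,200),2))
pickle.dump(cs,open('c0.pkl','wb'))
o=get_obs();print({k:np.round(v,3) for k,v in o.items()})
E
```

```text
top [[ 3.17010e+02  3.45400e+01  1.70772e+03]
 [ 1.00000e-01 -1.00000e-02 -1.00000e+00]]
side [[ 6.02500e+01  1.08849e+03  5.66730e+02]
 [ 3.50000e-01 -8.60000e-01 -3.70000e-01]]
{'time': np.float64(0.1), 'joint_positions': array([-1.485,  0.343,  1.525, -0.   ,  1.275, -0.146]), 'dq': array([ 0.001, -0.002, -0.002,  0.   ,  0.   , -0.001]), 'tau': array([ 2.0000e-03, -4.3200e+01, -2.4469e+01,  7.2000e-02,  5.3000e-02,
       -0.0000e+00]), 'tool_pos': array([ 120.588, -510.629,  240.107]), 'tcp_rot': array([-3.14 , -0.   ,  0.232]), 'contact_force': array([ 0.036, -0.251, -0.062]), 'moment': array([-0.059,  0.031,  0.003]), 'finger_force': np.float64(0.0), 'grip_width': np.float64(92.095)}
```

View pics/top0.png

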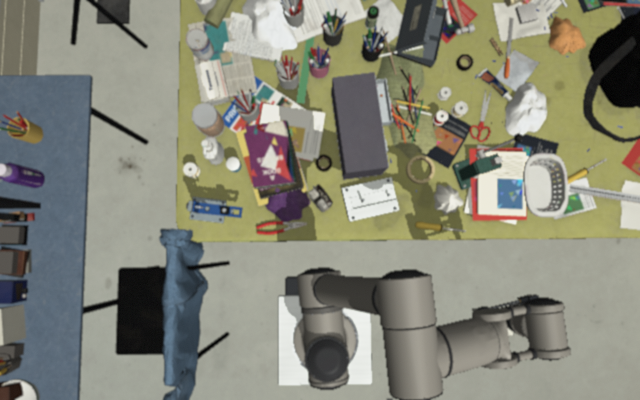

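View pics/side0.png

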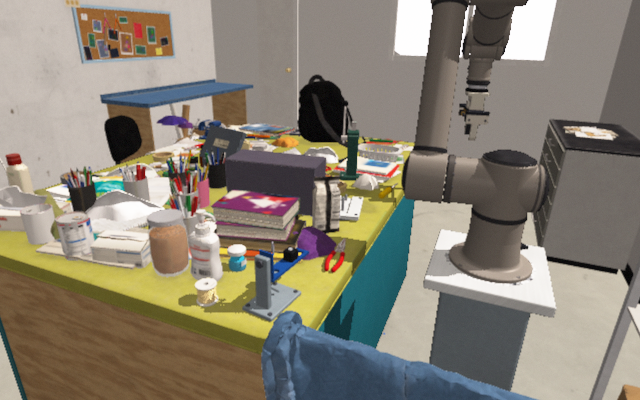

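Top view: the stand with the blue bracket is at about (215,209), the index plate at (371,199), and pliers and tape sit between and beside them. Side view: the stand post is at about (262,280), the bracket at (288,262). I'll enlarge both.

```bash
python3 - <<'E'
import cv2,numpy as np
a=cv2.imread('pics/top0.png');b=cv2.imread('pics/side0.png')
f=lambda im,x,y,w,h,s:cv2.resize(im[y:y+h,x:x+w],None,fx=s,fy=s,interpolation=cv2.INTER_CUBIC)
A=f(a,180,180,80,50,5);B=f(a,330,170,80,60,5);C=f(b,230,235,130,90,6)
cv2.imwrite('pics/z0.png',np.vstack([np.hstack([A,np.zeros((250,380,3),np.uint8)])[:,:780]*1,np.zeros((0,780,3),np.uint8)]) if 0 else np.hstack([np.vstack([A,B]) if 0 else np.vstack([A,B])[:550,:400],cv2.resize(C,(400,277)) if 0 else np.vstack([cv2.resize(C,(400,277)),np.zeros((273,400,3),np.uint8)])]))
E
```

```text
(no output)
```

View pics/z0.png

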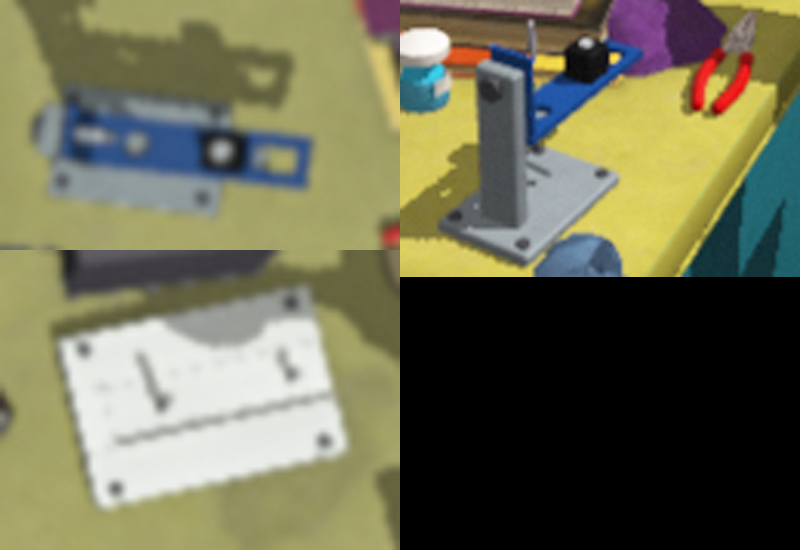

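The crops show the bracket clear, grip block at about full-frame (224.4,210). On the plate, the tall stud foot is near (362.6,250/…) left and the short stud right, with the seat shadow line running parallel to the plate's long edge. Now I'll measure.

```bash
python3 - <<'E'
from h import *
import pickle
cs=pickle.load(open('c0.pkl','rb'));T=cs['top'];S=cs['side']
P=lambda x,y,ox,oy:((x-2)/5+ox,(y-2)/5+oy)
q=lambda n,x,y,z,oy=170,ox=330:print(n,np.round(onz(T,*P(x,y,ox,oy if ox==330 else 180),z),1))
q('block',222,150,101,ox=180)
hsv=cv2.cvtColor(T['color'],cv2.COLOR_RGB2HSV)
m=cv2.inRange(hsv,(105,130,40),(125,255,255));m[:180]=0;m[230:]=0;m[:,:180]=0;m[:,260:]=0
n,l,st,ce=cv2.connectedComponentsWithStats(m);print(st[1:],ce[1:])
c=max(cv2.findContours(m,0,2)[0],key=cv2.contourArea)
r=cv2.minAreaRect(c);print(r)
for p in cv2.boxPoints(r):print(np.round(onz(T,*p,76),1))
q('freeend',311,163,76,ox=180)
a=q('tall',163,405,12);q('short',291,378,12)
q('seatL',115,440,12);q('seatR',330,396,12)
for p in((55,340),(305,290),(348,450),(103,507)):q('corner',*p,20)
for n,u,v in(('block',(585-400)/400*130+230,(45)/277*90+235),('hooktip',(532-400)/400*130+230,20/277*90+235)):
  print(n,(u,v),'side',np.round(onz(S,u,v,101 if n=='block' else 152),1))
E
```

```text
block [443.6 330.3 101. ]
[[193 201  42  15 209]
 [236 208   5   9  15]] [[210.86602871 208.83253589]
 [239.06666667 211.4       ]]
((213.66217041015625, 208.97296142578125), (42.05791091918945, 9.617692947387695), 8.972626686096191)
[443.7 441.8  76. ]
[475.8 437.3  76. ]
[452.4 297.4  76. ]
[420.4 302.2  76. ]
freeend [436.3 275.   76. ]
tall [ 303.4 -134.6   12. ]
short [ 321.2 -224.3   12. ]
seatL [ 279.6 -100.8   12. ]
seatR [ 308.5 -251.3   12. ]
corner [349.  -59.6  20. ]
corner [ 382.1 -234.4   20. ]
corner [ 271.3 -261.4   20. ]
corner [234.  -91.1  20. ]
block (290.125, 249.62093862815885) side [440.1 329.8 101. ]
hooktip (272.9, 241.49819494584838) side [448.3 395.9 152. ]
```

```bash
python3 - <<'E'
from h import *
import pickle
cs=pickle.load(open('c0.pkl','rb'));T=cs['top']
q=lambda n,x,y,z:print(n,np.round(onz(T,(x-2)/5+330,(y-252)/5+170,z),1))
q('tall',163,405,12);q('short',291,378,12);q('talltopshadow',140,350,12);q('shorttopsh',281,345,12)
q('seatL',115,440,12);q('seatR',330,396,12)
for p in((55,340),(305,290),(348,450),(103,507)):q('corner',*p,20)
E
```

```text
tall [ 478.2 -138.    12. ]
short [ 496.5 -228.6   12. ]
talltopshadow [ 517.3 -122.5   12. ]
shorttopsh [ 520.  -222.2   12. ]
seatL [ 453.8 -103.8   12. ]
seatR [ 483.5 -255.9   12. ]
corner [523.9 -62.1  20. ]
corner [ 557.9 -238.8   20. ]
corner [ 444.7 -266.1   20. ]
corner [406.4 -93.9  20. ]
```

```bash
python3 -m creep '[{"tz":-0.06},{"tx":0.053,"ty":-0.0257},{"tx":0.053,"ty":-0.0257},{"tx":0.053,"ty":-0.0257},{"tx":0.053,"ty":-0.0257}]'; python3 -m creep '[{"tx":0.053,"ty":-0.0257},{"tx":0.053,"ty":-0.0257},{"tx":0.053,"ty":-0.0257},{"tx":0.013,"ty":-0.0564},{"tx":0.013,"ty":-0.0564}]'
```

```text
invalid input at $[0]: expected keys hand, tx, ty, tz, spin
invalid input at $[0]: expected keys hand, tx, ty, tz, spin
```

```bash
python3 -m creep '[{"hand":1,"tx":0,"ty":0,"tz":-0.06,"spin":0},{"hand":1,"tx":0.053,"ty":-0.0257,"tz":0,"spin":0},{"hand":1,"tx":0.053,"ty":-0.0257,"tz":0,"spin":0},{"hand":1,"tx":0.053,"ty":-0.0257,"tz":0,"spin":0},{"hand":1,"tx":0.053,"ty":-0.0257,"tz":0,"spin":0}]'; python3 -m creep '[{"hand":1,"tx":0.053,"ty":-0.0257,"tz":0,"spin":0},{"hand":1,"tx":0.053,"ty":-0.0257,"tz":0,"spin":0},{"hand":1,"tx":0.053,"ty":-0.0257,"tz":0,"spin":0},{"hand":1,"tx":0.013,"ty":-0.0564,"tz":0,"spin":0},{"hand":1,"tx":0.013,"ty":-0.0564,"tz":0,"spin":0}]'
```

```text
time: 0.72
tool_pos: [304.4, -360.8, 300.5]
tcp_rot: [-3.141, 0.0, 0.231]
contact_force: [1.0, -0.4, 0.9]
grip_width: 92.1
finger_force: 0.0
time: 1.35
tool_pos: [439.8, -133.0, 299.9]
tcp_rot: [-3.141, 0.001, 0.232]
contact_force: [0.7, 0.9, -0.1]
grip_width: 91.7
finger_force: 0.0
```

```bash
python3 - <<'E'
from h import *
import pickle
c=shot('wrist','w_plate.png');pickle.dump(c,open('wp.pkl','wb'))
o,d=ray(c,320,200);print(o,d,proj(c,(478,-138,12)),get_obs()['tool_pos'])
E
python3 -m creep '[{"hand":1,"tx":0.013,"ty":-0.0564,"tz":0,"spin":-10},{"hand":1,"tx":0.0231,"ty":-0.0531,"tz":0,"spin":-10},{"hand":1,"tx":0.032,"ty":-0.0483,"tz":0,"spin":-10},{"hand":1,"tx":0.0398,"ty":-0.042,"tz":0,"spin":-10},{"hand":1,"tx":0.0465,"ty":-0.0345,"tz":0,"spin":-10}]'
python3 -m creep '[{"hand":1,"tx":0.0517,"ty":-0.026,"tz":0,"spin":-10},{"hand":1,"tx":0.0554,"ty":-0.0166,"tz":0,"spin":-10.7},{"hand":1,"tx":0.057,"ty":-0.006,"tz":0,"spin":0},{"hand":1,"tx":0,"ty":0,"tz":0.05,"spin":0},{"hand":1,"tx":0,"ty":0,"tz":0,"spin":0}]'
python3 - <<'E'
from h import *
import pickle
c=shot('wrist','w_br.png');pickle.dump(c,open('wb.pkl','wb'))
o,d=ray(c,320,200);print(o,d,proj(c,(443,330,101)),get_obs()['tool_pos'])
E
```

```text
[ 519.08961036 -114.19245477  443.67314763] [-0.29578084 -0.06988074 -0.95270704] [329.63140032 138.28306261] [ 438.86092219 -126.97545903  300.32630881]
time: 2.02
tool_pos: [440.0, 156.2, 300.6]
tcp_rot: [3.142, 0.0, 1.11]
contact_force: [0.9, 0.4, 1.0]
grip_width: 92.2
finger_force: 0.0
time: 2.65
tool_pos: [438.2, 326.8, 247.0]
tcp_rot: [-3.134, 0.006, 1.467]
contact_force: [-0.3, 0.2, 0.7]
grip_width: 91.9
finger_force: 0.0
[448.0320365  408.39581044 390.40551213] [-0.0385975  -0.30631292 -0.95115874] [325.1260567  185.37949644] [439.68664566 327.03628209 249.67485724]
```

View pics/w_br.png

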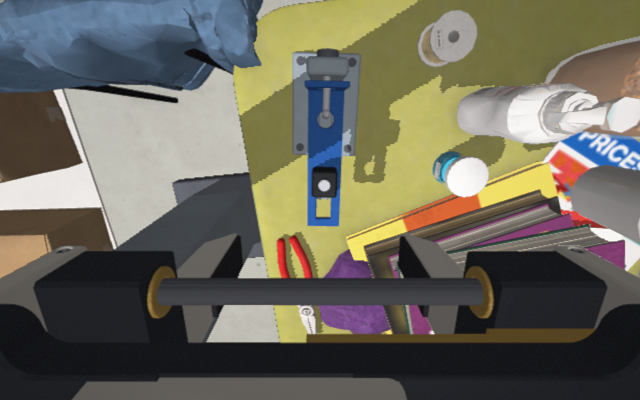

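View pics/w_plate.png

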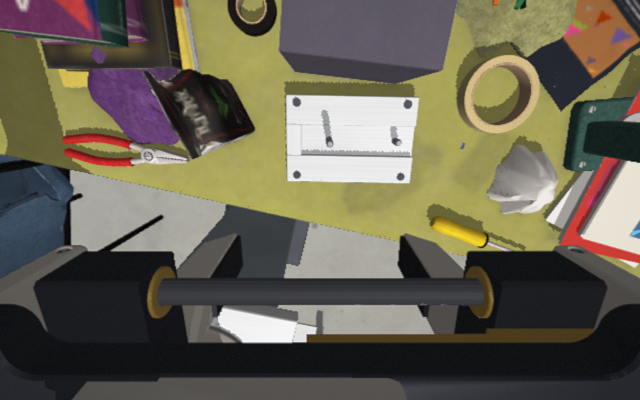

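The wrist view shows the grip block top at about (324,185), free end mid at (323,226), hook tip at about (326,119). The plate view shows the tall stud near (329,142), short stud near (398,142), tall-stud seat wall lower edge at row ~153. I'll zoom in on both.

```bash
python3 - <<'E'
import cv2,numpy as np
a=cv2.imread('pics/w_br.png');b=cv2.imread('pics/w_plate.png')
A=cv2.resize(a[40:236,280:372],None,fx=3,fy=3,interpolation=2);B=cv2.resize(b[90:190,280:420],None,fx=3.5,fy=3.5,interpolation=2)
o=np.zeros((590,780,3),np.uint8);o[:A.shape[0],:A.shape[1]]=A;o[:B.shape[0],286:286+B.shape[1]]=B
cv2.imwrite('pics/z1.png',o)
E
```

```text
(no output)
```

View pics/z1.png

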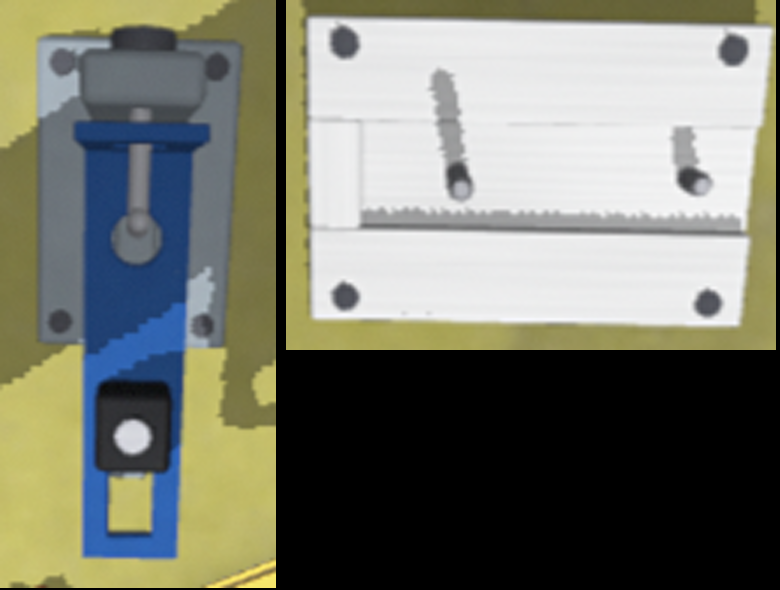

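```bash
python3 - <<'E'
from h import *
import pickle
w=pickle.load(open('wb.pkl','rb'));p=pickle.load(open('wp.pkl','rb'))
A=lambda x,y:(280+(x-1)/3,40+(y-1)/3);B=lambda x,y:(280+(x-287)/3.5,90+(y-1)/3.5)
g={}
for n,c,q,z in(('block',w,A(132.5,434),101),('end',w,A(129.5,557),76),('tip',w,A(138,218),152),('tabtop',w,A(142,124),139),('post',w,A(143,52),133),('tall',p,B(460,188),62),('short',p,B(701,184),36),('seatR',p,B(741,231),20),('seatL',p,B(361,226),20)):
    g[n]=onz(c,*q,z);print(n,np.round(g[n],1))
an=lambda a,b:np.degrees(np.arctan2(*(g[b]-g[a])[1::-1]))
d=lambda a,b:np.linalg.norm((g[b]-g[a])[:2])
print(an('end','tip'),an('end','block'),an('block','tabtop'),d('end','block'),d('block','tip'),d('block','tabtop'))
print('seat yaw',an('short','tall'),d('short','tall'),an('seatR','seatL'))
print(get_obs()['tool_pos'],get_obs()['tcp_rot'])
E
```

```text
block [441.8 331.2 101. ]
end [435.3 276.7  76. ]
tip [450.  401.5 152. ]
tabtop [453.5 424.5 139. ]
post [455.6 442.3 133. ]
tall [ 476.5 -136.5   62. ]
short [ 496.4 -228.2   36. ]
seatR [ 481.2 -254.2   20. ]
seatL [ 447.7 -103.5   20. ]
83.29028767522121 83.21798427806915 82.87506743082292 54.900184935988946 70.73440364389886 94.00926159298935
seat yaw 102.27751541839106 93.77228245539122 102.52949696304654
[439.68664566 327.03628209 249.67485724] [-3.13824495e+00  2.61772901e-03  1.46587157e+00]
```

```bash
python3 -m creep '[{"hand":1,"tx":0.0044,"ty":0.0017,"tz":0,"spin":0.8},{"hand":1,"tx":0,"ty":0,"tz":0.05,"spin":0},{"hand":1,"tx":0,"ty":0,"tz":0.05,"spin":0},{"hand":1,"tx":0,"ty":0,"tz":0.025,"spin":0},{"hand":1,"tx":0,"ty":0,"tz":0.023,"spin":0}]'; python3 -m creep '[{"hand":1,"tx":0,"ty":0,"tz":0,"spin":0},{"hand":0.2,"tx":0,"ty":0,"tz":0,"spin":0},{"hand":0.2,"tx":0,"ty":0,"tz":0,"spin":0},{"hand":0,"tx":0,"ty":0,"tz":0,"spin":0},{"hand":0,"tx":0,"ty":0,"tz":0,"spin":0}]';  python3 -m creep '[{"hand":0,"tx":0,"ty":0,"tz":0,"spin":0},{"hand":0,"tx":0,"ty":0,"tz":0,"spin":0}]'
```

```text
time: 3.32
tool_pos: [444.1, 331.9, 103.5]
tcp_rot: [3.139, -0.002, 1.45]
contact_force: [0.4, 0.2, 0.7]
grip_width: 91.8
finger_force: 0.0
time: 3.95
tool_pos: [442.6, 331.9, 103.1]
tcp_rot: [3.141, -0.0, 1.452]
contact_force: [-0.8, -0.7, 0.8]
grip_width: 56.7
finger_force: 0.0
time: 4.2
tool_pos: [442.5, 331.8, 102.7]
tcp_rot: [-3.142, 0.0, 1.452]
contact_force: [0.7, -0.1, -0.5]
grip_width: 36.5
finger_force: 0.0
```

```bash
python3 -m creep '[{"hand":0,"tx":0,"ty":0,"tz":0.002,"spin":0},{"hand":0,"tx":0,"ty":0,"tz":0,"spin":0},{"hand":0,"tx":0,"ty":0,"tz":0,"spin":0},{"hand":0,"tx":0,"ty":0,"tz":0,"spin":0}]'; python3 -m creep '[{"hand":0,"tx":0,"ty":0,"tz":-0.006,"spin":0},{"hand":0,"tx":0,"ty":0,"tz":-0.006,"spin":0},{"hand":0,"tx":-0.002,"ty":0,"tz":-0.006,"spin":0},{"hand":0,"tx":0,"ty":0,"tz":0,"spin":0}]'
```

```text
time: 4.7
tool_pos: [442.5, 331.8, 100.6]
tcp_rot: [-3.142, 0.0, 1.452]
contact_force: [0.5, 0.7, -0.6]
grip_width: 25.8
finger_force: 30.0
time: 5.2
tool_pos: [442.5, 329.8, 119.4]
tcp_rot: [3.141, -0.001, 1.452]
contact_force: [-0.2, -0.1, -1.7]
grip_width: 26.0
finger_force: 30.0
```

```bash
python3 -m creep '[{"hand":0,"tx":0,"ty":0,"tz":-0.005,"spin":0},{"hand":0,"tx":0,"ty":0,"tz":-0.005,"spin":0},{"hand":0,"tx":0,"ty":0,"tz":0,"spin":0}]';  python3 -m creep '[{"hand":0,"tx":0,"ty":0,"tz":-0.006,"spin":0},{"hand":0,"tx":0,"ty":0,"tz":-0.006,"spin":0}]'
```

```text
time: 5.58
tool_pos: [442.1, 329.7, 128.8]
tcp_rot: [-3.141, 0.0, 1.452]
contact_force: [-0.9, -0.4, -4.5]
grip_width: 25.7
finger_force: 30.0
time: 5.82
tool_pos: [442.2, 330.0, 140.9]
tcp_rot: [-3.141, -0.0, 1.452]
contact_force: [-0.4, 1.4, -4.4]
grip_width: 25.9
finger_force: 30.0
```

```bash
python3 -m creep '[{"hand":0,"tx":0,"ty":0,"tz":-0.008,"spin":0},{"hand":0,"tx":0,"ty":0,"tz":-0.008,"spin":0},{"hand":0,"tx":0,"ty":0,"tz":-0.008,"spin":0}]';  python3 -m creep '[{"hand":0,"tx":0,"ty":0,"tz":-0.008,"spin":0},{"hand":0,"tx":0,"ty":0,"tz":-0.009,"spin":0},{"hand":0,"tx":0,"ty":0,"tz":0,"spin":0}]'
python3 - <<'E'
from h import *
c=shot('side','s2.png');w=shot('wrist','w2.png')
import pickle;pickle.dump((c,w),open('c2.pkl','wb'))
A=cv2.resize(c['color'][210:330,215:345,::-1],None,fx=4,fy=4,interpolation=2)
B=w['color'][20:236,230:420,::-1];B=cv2.resize(B,(280,318))
o=np.zeros((480,800,3),np.uint8);o[:,:520]=A;o[:318,520:]=B;cv2.imwrite('pics/z2.png',o)
E
```

```text
time: 6.2
tool_pos: [442.3, 329.9, 165.3]
tcp_rot: [3.141, -0.0, 1.452]
contact_force: [0.2, 2.0, -5.1]
grip_width: 26.1
finger_force: 30.0
time: 6.58
tool_pos: [442.3, 329.8, 182.4]
tcp_rot: [3.141, 0.0, 1.452]
contact_force: [-0.6, 0.1, -4.0]
grip_width: 25.5
finger_force: 30.0
```

View pics/z2.png

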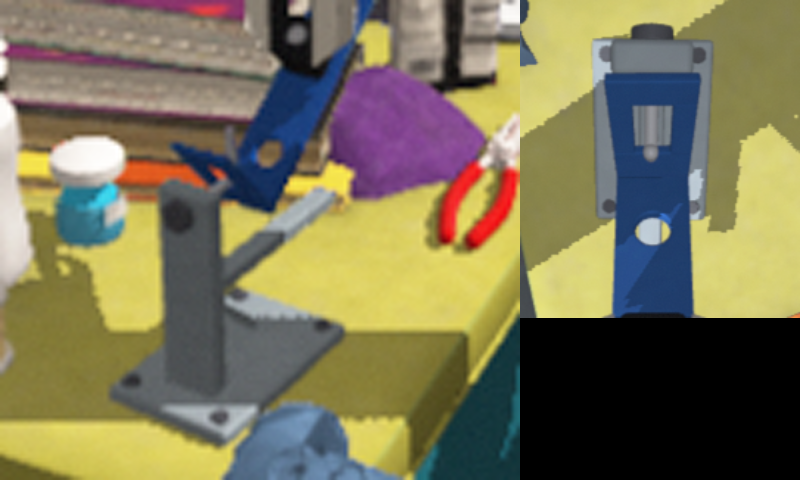

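The picture shows the bracket tipped about 40° with the hook tip protruding through the tab hole. I'll lower slightly, back away 10 mm, then lift.

```bash
python3 -m creep '[{"hand":0,"tx":0,"ty":0,"tz":0.003,"spin":0},{"hand":0,"tx":-0.005,"ty":0,"tz":0,"spin":0},{"hand":0,"tx":-0.005,"ty":0,"tz":0,"spin":0},{"hand":0,"tx":0,"ty":0,"tz":0,"spin":0}]';  python3 -m creep '[{"hand":0,"tx":0,"ty":0,"tz":-0.006,"spin":0},{"hand":0,"tx":0,"ty":0,"tz":-0.006,"spin":0},{"hand":0,"tx":0,"ty":0,"tz":0,"spin":0}]'
```

```text
time: 7.18
tool_pos: [441.1, 319.4, 178.8]
tcp_rot: [3.142, 0.0, 1.451]
contact_force: [-0.7, 1.1, -1.9]
grip_width: 25.4
finger_force: 30.0
time: 7.55
tool_pos: [441.5, 320.2, 191.5]
tcp_rot: [3.14, -0.001, 1.452]
contact_force: [-0.6, -0.2, -1.9]
grip_width: 25.6
finger_force: 30.0
```

```bash
python3 -m creep '[{"hand":0,"tx":0,"ty":0,"tz":-0.007,"spin":0},{"hand":0,"tx":0,"ty":0,"tz":-0.008,"spin":0},{"hand":0,"tx":0,"ty":0,"tz":0,"spin":0}]';  python3 -m creep '[{"hand":0,"tx":-0.003,"ty":0,"tz":-0.008,"spin":0},{"hand":0,"tx":-0.004,"ty":0,"tz":-0.006,"spin":0},{"hand":0,"tx":-0.004,"ty":0,"tz":-0.005,"spin":0},{"hand":0,"tx":0,"ty":0,"tz":0,"spin":0}]'
```

```text
time: 7.92
tool_pos: [441.5, 320.1, 206.6]
tcp_rot: [3.14, -0.001, 1.452]
contact_force: [-0.8, 0.2, -1.4]
grip_width: 25.6
finger_force: 30.0
time: 8.43
tool_pos: [440.0, 308.7, 225.2]
tcp_rot: [3.141, -0.0, 1.451]
contact_force: [-0.4, 0.2, -1.2]
grip_width: 26.1
finger_force: 30.0
```

```bash
python3 -m creep '[{"hand":0,"tx":-0.01,"ty":0,"tz":-0.01,"spin":0},{"hand":0,"tx":-0.02,"ty":0,"tz":-0.01,"spin":0},{"hand":0,"tx":-0.03,"ty":0,"tz":0,"spin":0},{"hand":0,"tx":0,"ty":0,"tz":0,"spin":0},{"hand":0,"tx":0,"ty":0,"tz":0,"spin":0}]'
python3 - <<'E'
from h import *
import pickle
w=pickle.load(open('wb.pkl','rb'));p=pickle.load(open('wp.pkl','rb'))
for uv in((348,240),(366,245),(560,195)):
  for z in(0,50,90):print(uv,z,np.round(onz(w,*uv,z)))
c=shot('side','s3.png');w=shot('wrist')
A=cv2.resize(c['color'][190:330,215:365,::-1],None,fx=3.4,fy=3.4,interpolation=2)
B=cv2.resize(w['color'][20:236,230:420,::-1],(280,318))
o=np.zeros((480,800,3),np.uint8);o[:476,:510]=A[:476,:510];o[:318,520:]=B;cv2.imwrite('pics/z3.png',o)
E
```

```text
time: 9.05
tool_pos: [432.8, 249.0, 245.2]
tcp_rot: [3.141, -0.001, 1.451]
contact_force: [0.2, 0.2, -1.9]
grip_width: 25.9
finger_force: 30.0
(348, 240) 0 [466. 219.   0.]
(348, 240) 50 [464. 243.  50.]
(348, 240) 90 [462. 262.  90.]
(366, 245) 0 [491. 208.   0.]
(366, 245) 50 [486. 234.  50.]
(366, 245) 90 [481. 254.  90.]
(560, 195) 0 [757. 257.   0.]
(560, 195) 50 [718. 276.  50.]
(560, 195) 90 [686. 292.  90.]
```

View pics/z3.png

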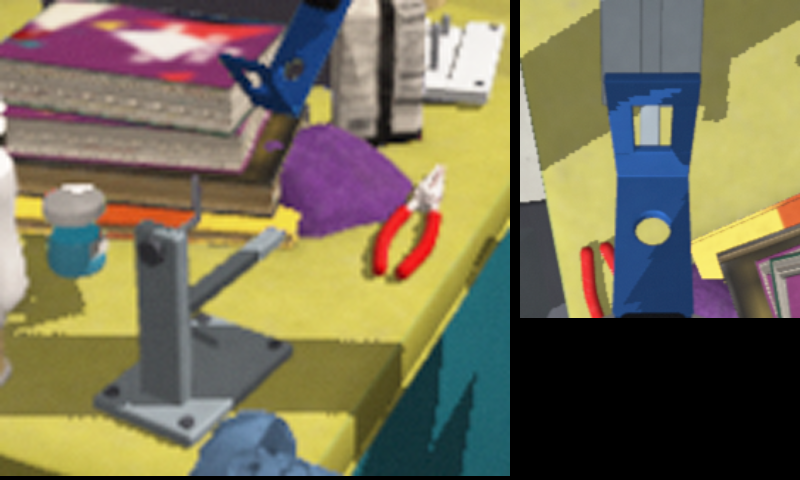

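```bash
python3 -m creep '[{"hand":0,"tx":0.031,"ty":0,"tz":0.01,"spin":0},{"hand":0,"tx":0,"ty":0,"tz":0.03,"spin":0},{"hand":0,"tx":0,"ty":0,"tz":0.03,"spin":0},{"hand":0,"tx":0,"ty":0,"tz":0.01,"spin":0},{"hand":0,"tx":0,"ty":0,"tz":0,"spin":0}]';  python3 -m creep '[{"hand":0,"tx":0,"ty":0,"tz":0.006,"spin":0},{"hand":0,"tx":0,"ty":0,"tz":0.006,"spin":0},{"hand":0,"tx":0,"ty":0,"tz":0.006,"spin":0},{"hand":0,"tx":0,"ty":0,"tz":0,"spin":0}]'; python3 -m creep '[{"hand":0,"tx":0,"ty":0,"tz":0.006,"spin":0},{"hand":0,"tx":0,"ty":0,"tz":0.006,"spin":0}]'
```

```text
time: 9.78
tool_pos: [436.3, 280.4, 164.6]
tcp_rot: [-3.141, 0.0, 1.452]
contact_force: [-0.4, -0.6, -1.8]
grip_width: 25.8
finger_force: 30.0
time: 10.28
tool_pos: [437.3, 280.3, 147.7]
tcp_rot: [3.139, -0.001, 1.451]
contact_force: [0.2, -0.5, 4.0]
grip_width: 26.0
finger_force: 30.0
time: 10.52
tool_pos: [437.0, 279.9, 135.6]
tcp_rot: [3.14, -0.0, 1.452]
contact_force: [-0.0, -3.3, 5.6]
grip_width: 26.0
finger_force: 30.0
```

```bash
python3 -m creep '[{"hand":0,"tx":0,"ty":0,"tz":0.006,"spin":0},{"hand":0,"tx":0,"ty":0,"tz":0.006,"spin":0},{"hand":0,"tx":0,"ty":0,"tz":0.006,"spin":0},{"hand":0,"tx":0,"ty":0,"tz":0.006,"spin":0}]'; python3 -m creep '[{"hand":0,"tx":0,"ty":0,"tz":0.004,"spin":0},{"hand":0,"tx":0,"ty":0,"tz":0.003,"spin":0},{"hand":0,"tx":0,"ty":0,"tz":0,"spin":0}]'; python3 -m creep '[{"hand":0,"tx":0,"ty":0,"tz":0.002,"spin":0},{"hand":0,"tx":0,"ty":0,"tz":0,"spin":0}]'
```

```text
time: 11.02
tool_pos: [436.2, 280.2, 110.1]
tcp_rot: [-3.141, 0.0, 1.452]
contact_force: [0.0, -2.4, 3.0]
grip_width: 25.6
finger_force: 30.0
time: 11.4
tool_pos: [436.2, 280.2, 103.4]
tcp_rot: [-3.141, 0.0, 1.452]
contact_force: [0.4, -1.2, 0.9]
grip_width: 25.7
finger_force: 30.0
time: 11.65
tool_pos: [436.3, 280.2, 101.7]
tcp_rot: [3.142, -0.0, 1.452]
contact_force: [-1.2, -0.4, 1.3]
grip_width: 25.7
finger_force: 30.0
```

```bash
python3 -m creep '[{"hand":0,"tx":0,"ty":0,"tz":0.001,"spin":0},{"hand":0,"tx":0,"ty":0,"tz":0,"spin":0},{"hand":0,"tx":-0.002,"ty":0,"tz":-0.01,"spin":0},{"hand":0,"tx":-0.01,"ty":0,"tz":-0.05,"spin":0},{"hand":0,"tx":-0.01,"ty":0,"tz":-0.05,"spin":0}]'; python3 -m creep '[{"hand":0,"tx":0,"ty":0,"tz":-0.05,"spin":0},{"hand":0,"tx":0,"ty":0,"tz":0,"spin":0}]'
python3 - <<'E'
from h import *
c=shot('side','s4.png');w=shot('wrist','w4.png')
t=cv2.imread('pics/top0.png');p=cv2.imread('pics/w_plate.png')
o=np.zeros((600,800,3),np.uint8)
o[:300,:400]=cv2.resize(t[65:215,320:400],(160,300),interpolation=2) if 0 else cv2.resize(t[65:215,260:460],(400,300),interpolation=2)
o[:300,400:]=cv2.resize(p[0:150,250:450],(400,300),interpolation=2)
o[300:,:400]=cv2.resize(c['color'][150:300,210:410,::-1],(400,300),interpolation=2)
o[300:,400:]=cv2.resize(w['color'][0:240,160:480,::-1],(400,300))
cv2.imwrite('pics/z4.png',o)
E
```

```text
time: 12.28
tool_pos: [433.2, 258.0, 211.8]
tcp_rot: [-3.14, 0.001, 1.452]
contact_force: [0.9, 0.5, -1.3]
grip_width: 25.5
finger_force: 30.0
time: 12.52
tool_pos: [435.3, 259.0, 265.0]
tcp_rot: [3.134, -0.004, 1.452]
contact_force: [-0.0, 0.1, -1.6]
grip_width: 25.4
finger_force: 30.0
```

View pics/z4.png

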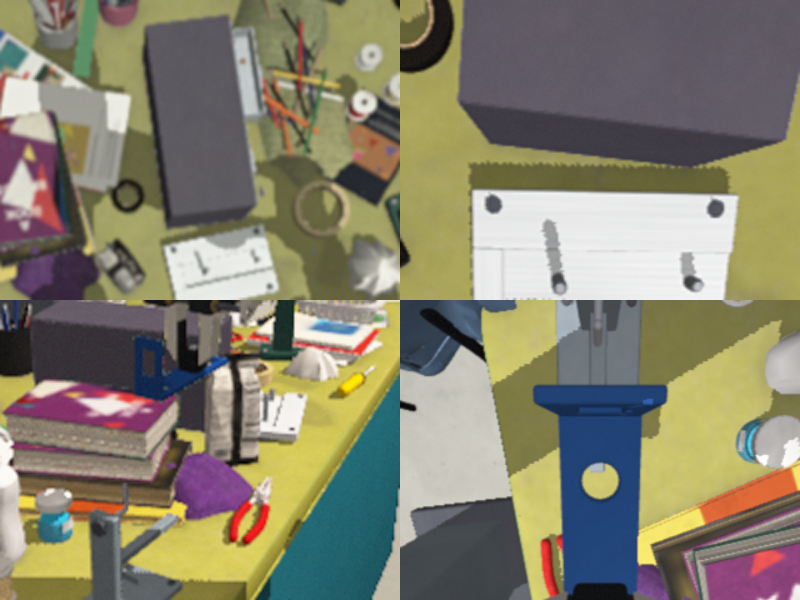

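The wrist view shows the bracket level again (tab top seen edge-on, round hole open at about (600,480)). The box behind the plate needs a clearance check.

```bash
python3 - <<'E'
from h import *
import pickle
p=pickle.load(open('wp.pkl','rb'));T=pickle.load(open('c0.pkl','rb'))['top']
for uv in((295,71.5),(395,82.5)):print('base',np.round(onz(p,*uv,0)))
print('topL tri',tri(p,(279.5,51),T,(342.5,175.5)),'topR',tri(p,(442.5,69),T,(387,171)))
for h in(60,80,100,130):print(h,np.round(onz(p,279.5,51,h)),np.round(onz(p,442.5,69,h)))
c=cams.capture('wrist');o=get_obs();print(o['tool_pos'],o['tcp_rot'])
# round hole top centre, px
print(onz(c,160+(600-400)*.8,(481-300)*.8,o['tool_pos'][2]-24.6))
E
```

```text
base [554. -71.   0.]
base [ 572. -209.    0.]
topL tri (array([556.36385353, -63.31759815, 113.58913189]), np.float64(6.983959564288848)) topR (array([ 558.55271961, -197.29488522,  204.13815924]), np.float64(11.864752244005304))
60 [566. -55.  60.] [ 592. -246.   60.]
80 [564. -58.  80.] [ 588. -239.   80.]
100 [562. -61. 100.] [ 584. -232.  100.]
130 [558. -65. 130.] [ 579. -222.  130.]
[432.97489502 258.07358027 259.63074946] [-3.13970463e+00  1.09803656e-03  1.45186237e+00]
[440.75600779 317.74291612 235.03074946]
```

```bash
python3 -m creep '[{"hand":0,"tx":0,"ty":0,"tz":-0.02,"spin":0},{"hand":0,"tx":-0.0556,"ty":0.00885,"tz":0,"spin":0},{"hand":0,"tx":-0.0556,"ty":0.00885,"tz":0,"spin":0},{"hand":0,"tx":-0.0556,"ty":0.00885,"tz":0,"spin":0},{"hand":0,"tx":-0.0556,"ty":0.00885,"tz":0,"spin":0}]'; python3 -m creep '[{"hand":0,"tx":-0.0556,"ty":0.00885,"tz":0,"spin":0},{"hand":0,"tx":-0.0556,"ty":0.00885,"tz":0,"spin":0},{"hand":0,"tx":-0.0556,"ty":0.00885,"tz":0,"spin":0},{"hand":0,"tx":-0.0556,"ty":0.00885,"tz":0,"spin":0},{"hand":0,"tx":0,"ty":0,"tz":0,"spin":9.1}]';python3 -m creep '[{"hand":0,"tx":0,"ty":0,"tz":0.03,"spin":9.1},{"hand":0,"tx":0,"ty":0,"tz":0.06,"spin":0},{"hand":0,"tx":0,"ty":0,"tz":0.05,"spin":0},{"hand":0,"tx":0,"ty":0,"tz":0,"spin":0},{"hand":0,"tx":0,"ty":0,"tz":0,"spin":0}]'
python3 - <<'E'
from h import *
c=shot('wrist','w5.png');import pickle;pickle.dump(c,open('w5.pkl','wb'))
for i in range(1):o=get_obs();print(o['time'],o['tool_pos'],o['tcp_rot'])
h=o['tool_pos'][2]
print('tall top',proj(c,(476.5,-136.5,62)),'expected hole',proj(c,(o['tool_pos'][0]+25.9,o['tool_pos'][1]+55.6,h-27.6)))
E
```

```text
time: 13.3
tool_pos: [441.6, 31.8, 279.0]
tcp_rot: [-3.138, 0.0, 1.452]
contact_force: [1.7, -0.7, -2.1]
grip_width: 25.7
finger_force: 30.0
time: 13.92
tool_pos: [450.4, -195.1, 278.3]
tcp_rot: [-3.138, -0.0, 1.285]
contact_force: [-0.2, 1.4, -1.8]
grip_width: 25.6
finger_force: 30.0
time: 14.55
tool_pos: [451.8, -192.1, 141.7]
tcp_rot: [3.141, 0.0, 1.134]
contact_force: [0.5, -0.2, -1.1]
grip_width: 25.9
finger_force: 30.0
14.6 [ 452.25956597 -192.30316446  142.34373869] [3.13877578e+00 3.55465138e-04 1.13424056e+00]
tall top [317.99584821 134.41601171] expected hole [320.35944202 142.25177115]
```

```bash
cat > hole.py <<'E'
from h import *
def hole(c,z):
    hsv=cv2.cvtColor(c['color'],cv2.COLOR_RGB2HSV)
    m=cv2.inRange(hsv,(104,110,25),(126,255,255))
    cs,hi=cv2.findContours(m,cv2.RETR_CCOMP,cv2.CHAIN_APPROX_NONE)
    for k,h in zip(cs,hi[0]):
        if h[3]>=0 and cv2.contourArea(k)>60:
            (u,v),ax,_=cv2.fitEllipse(k)
            print('hole px',round(u,1),round(v,1),np.round(ax,1),'rim fit at z mid',np.round(onz(c,u,v,z),1))
E
python3 - <<'E'
from hole import *
import pickle
hole(pickle.load(open('w5.pkl','rb')),142-27.6)
E
```

```text
hole px 320.0 144.4 [31.1 32.1] rim fit at z mid [ 477.5 -137.7  114.4]
```

```bash
python3 -m creep '[{"hand":0,"tx":0.0007,"ty":-0.0014,"tz":0.02,"spin":0},{"hand":0,"tx":0,"ty":0,"tz":0.02,"spin":0},{"hand":0,"tx":0,"ty":0,"tz":0.004,"spin":0},{"hand":0,"tx":0,"ty":0,"tz":0.004,"spin":0},{"hand":0,"tx":0,"ty":0,"tz":0,"spin":0}]';python3 -m creep '[{"hand":0,"tx":0,"ty":0,"tz":0.004,"spin":0},{"hand":0,"tx":0,"ty":0,"tz":0.004,"spin":0},{"hand":0,"tx":0,"ty":0,"tz":0,"spin":0}]'
python3 - <<'E'
from hole import *
c=shot('wrist','w6.png');hole(c,58)
g=cv2.cvtColor(c['color'],cv2.COLOR_RGB2GRAY)
print(proj(c,(476.5,-136.5,62)),get_obs()['tool_pos'])
E
```

```text
time: 15.22
tool_pos: [450.7, -190.8, 93.5]
tcp_rot: [3.14, 0.0, 1.134]
contact_force: [1.7, 0.1, -1.6]
grip_width: 25.8
finger_force: 30.0
time: 15.6
tool_pos: [450.0, -190.4, 84.4]
tcp_rot: [-3.141, -0.0, 1.134]
contact_force: [-0.1, 1.0, -1.3]
grip_width: 26.1
finger_force: 30.0
hole px 319.6 144.5 [31.3 31.6] rim fit at z mid [ 475.4 -135.9   58. ]
[321.81655975 145.53210595] [ 450.12827511 -190.45915504   84.52854786]
```

```bash
python3 -m creep '[{"hand":0,"tx":0,"ty":0,"tz":0.006,"spin":0},{"hand":0,"tx":0,"ty":0,"tz":0.006,"spin":0},{"hand":0,"tx":0,"ty":0,"tz":0.006,"spin":0},{"hand":0,"tx":0,"ty":0,"tz":0.006,"spin":0},{"hand":0,"tx":0,"ty":0,"tz":0,"spin":0}]';python3 -m creep '[{"hand":0,"tx":0,"ty":0,"tz":0.004,"spin":0},{"hand":0,"tx":0,"ty":0,"tz":0.003,"spin":0},{"hand":0,"tx":0,"ty":0,"tz":0.002,"spin":0},{"hand":0,"tx":0,"ty":0,"tz":0,"spin":0}]'
```

```text
time: 16.27
tool_pos: [449.9, -190.3, 60.1]
tcp_rot: [-3.14, -0.0, 1.134]
contact_force: [-0.5, -0.8, -1.9]
grip_width: 25.6
finger_force: 30.0
time: 16.77
tool_pos: [450.3, -190.5, 51.7]
tcp_rot: [3.142, -0.0, 1.134]
contact_force: [-0.2, -0.3, -1.1]
grip_width: 25.5
finger_force: 30.0
```

```bash
python3 -m creep '[{"hand":0,"tx":0,"ty":0,"tz":0.0015,"spin":0},{"hand":0,"tx":0,"ty":0,"tz":0,"spin":0}]';python3 -m creep '[{"hand":0.5,"tx":0,"ty":0,"tz":0,"spin":0},{"hand":0.5,"tx":0,"ty":0,"tz":0,"spin":0},{"hand":0.5,"tx":0,"ty":0,"tz":0,"spin":0},{"hand":0.5,"tx":0,"ty":0,"tz":-0.02,"spin":0},{"hand":0.5,"tx":0,"ty":0,"tz":-0.03,"spin":0}]'
python3 - <<'E'
from hole import *
c=shot('wrist','w7.png');hole(c,23);print(get_obs()['tool_pos'])
c=shot('side','s7.png')
E
```

```text
time: 17.02
tool_pos: [450.3, -190.6, 51.1]
tcp_rot: [3.141, 0.0, 1.134]
contact_force: [-3.0, 1.5, 8.3]
grip_width: 25.8
finger_force: 30.0
time: 17.65
tool_pos: [449.7, -190.2, 100.0]
tcp_rot: [-3.139, -0.0, 1.134]
contact_force: [0.3, -0.5, 0.8]
grip_width: 45.8
finger_force: 0.0
hole px 321.1 230.5 [37.5 72.3] rim fit at z mid [ 444.4 -203.8   23. ]
hole px 321.3 136.4 [24.9 26.7] rim fit at z mid [ 475.8 -136.6   23. ]
[ 451.68954572 -191.33326464  103.96129639]
```

```bash
python3 -m creep '[{"hand":0.5,"tx":0,"ty":0,"tz":0,"spin":10},{"hand":0.5,"tx":0,"ty":0,"tz":0,"spin":10},{"hand":0.5,"tx":0,"ty":0,"tz":0,"spin":10},{"hand":0.5,"tx":0,"ty":0,"tz":0,"spin":10},{"hand":0.5,"tx":0,"ty":0,"tz":0,"spin":10}]';python3 -m creep '[{"hand":0.5,"tx":0,"ty":0,"tz":0,"spin":10},{"hand":0.5,"tx":0,"ty":0,"tz":0,"spin":10},{"hand":0.5,"tx":0,"ty":0,"tz":0,"spin":10},{"hand":0.5,"tx":0,"ty":0,"tz":0,"spin":10},{"hand":0.5,"tx":0,"ty":0.0016,"tz":0,"spin":0}]'
python3 - <<'E'
from h import *
c=shot('wrist','w8.png')
o=get_obs();print(o['tool_pos'],o['tcp_rot'],o['joint_positions'][5])
A=cv2.resize(c['color'][:,:,::-1],(500,312));B=cv2.resize(cv2.imread('pics/s7.png')[120:240,290:430],(300,257),interpolation=2)
z=np.zeros((312,800,3),np.uint8);z[:,:500]=A;z[:257,500:]=B;cv2.imwrite('pics/z8.png',z)
E
```

```text
time: 18.38
tool_pos: [449.9, -190.3, 99.4]
tcp_rot: [-3.141, 0.001, 0.256]
contact_force: [0.9, -0.1, 0.1]
grip_width: 45.9
finger_force: 0.0
time: 19.0
tool_pos: [449.3, -191.8, 99.5]
tcp_rot: [-3.142, 0.001, -0.435]
contact_force: [-0.5, -1.1, -0.1]
grip_width: 46.0
finger_force: 0.0
[ 449.22641176 -192.00875141   99.65001189] [ 3.14155031e+00  8.28552485e-04 -4.32985487e-01] 1.4430470566154712
```

View pics/z8.png

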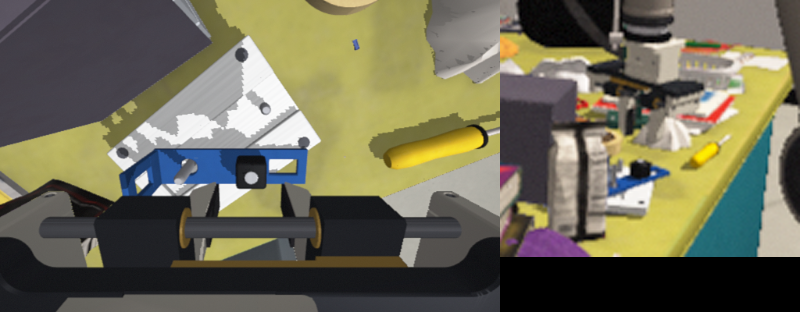

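The picture shows the bracket flat on the plate, with the tall stud through its round hole and the fingers either side of the block along the strap. After the swing, the wrist camera would hang over the box, so I'll turn the hand half round before regripping.

```bash
python3 -m creep '[{"hand":0.5,"tx":0,"ty":0,"tz":0,"spin":-10},{"hand":0.5,"tx":0,"ty":0,"tz":0,"spin":-10},{"hand":0.5,"tx":0,"ty":0,"tz":0,"spin":-10},{"hand":0.5,"tx":0,"ty":0,"tz":0,"spin":-10},{"hand":0.5,"tx":0,"ty":0,"tz":0,"spin":-10}]';python3 -m creep '[{"hand":0.5,"tx":0,"ty":0,"tz":0,"spin":-10},{"hand":0.5,"tx":0,"ty":0,"tz":0,"spin":-10},{"hand":0.5,"tx":0,"ty":0,"tz":0,"spin":-10},{"hand":0.5,"tx":0,"ty":0,"tz":0,"spin":-10},{"hand":0.5,"tx":0,"ty":0,"tz":0,"spin":-10}]' ;python3 -m creep '[{"hand":0.5,"tx":0,"ty":0,"tz":0,"spin":-10},{"hand":0.5,"tx":0,"ty":0,"tz":0,"spin":-10},{"hand":0.5,"tx":0,"ty":0,"tz":0,"spin":-10},{"hand":0.5,"tx":0,"ty":0,"tz":0,"spin":-10},{"hand":0.5,"tx":0,"ty":0,"tz":0,"spin":-10}]' ;python3 -m creep '[{"hand":0.5,"tx":0,"ty":0,"tz":0,"spin":-10},{"hand":0.5,"tx":0,"ty":0,"tz":0,"spin":-10},{"hand":0.5,"tx":0,"ty":0,"tz":0,"spin":-10},{"hand":0.5,"tx":0,"ty":0,"tz":0,"spin":0},{"hand":0.5,"tx":0,"ty":0,"tz":0,"spin":0}]'
```

```text
time: 19.68
tool_pos: [449.4, -192.0, 99.9]
tcp_rot: [-3.141, 0.0, 0.446]
contact_force: [-0.2, -0.1, 0.5]
grip_width: 45.8
finger_force: 0.0
time: 20.3
tool_pos: [449.4, -192.0, 99.9]
tcp_rot: [-3.141, -0.0, 1.318]
contact_force: [0.8, 0.1, 0.6]
grip_width: 45.9
finger_force: 0.0
time: 20.92
tool_pos: [449.4, -192.0, 99.9]
tcp_rot: [-3.141, -0.0, 2.191]
contact_force: [-0.4, -0.1, -0.1]
grip_width: 46.2
finger_force: 0.0
time: 21.55
tool_pos: [449.5, -192.0, 100.1]
tcp_rot: [-3.142, -0.0, 2.703]
contact_force: [-0.2, 0.1, 0.1]
grip_width: 46.0
finger_force: 0.0
```

```bash
python3 -m creep '[{"hand":0.5,"tx":0,"ty":0,"tz":0.03,"spin":0},{"hand":0.5,"tx":0,"ty":0,"tz":0.014,"spin":0},{"hand":0.5,"tx":0,"ty":0,"tz":0.01,"spin":0},{"hand":0.5,"tx":0,"ty":0,"tz":0,"spin":0},{"hand":0,"tx":0,"ty":0,"tz":0,"spin":0}]';python3 -m creep '[{"hand":0,"tx":0,"ty":0,"tz":0,"spin":0},{"hand":0,"tx":0,"ty":0,"tz":0,"spin":0},{"hand":0,"tx":0,"ty":0,"tz":0,"spin":0},{"hand":0,"tx":0,"ty":0,"tz":0,"spin":0}]'
```

```text
time: 22.18
tool_pos: [449.9, -192.2, 46.7]
tcp_rot: [-3.141, 0.001, 2.705]
contact_force: [-0.6, -0.4, 0.3]
grip_width: 39.7
finger_force: 0.0
time: 22.68
tool_pos: [449.9, -192.2, 46.8]
tcp_rot: [-3.141, 0.001, 2.705]
contact_force: [-0.4, 0.4, 6.0]
grip_width: 27.8
finger_force: 30.0
```

```bash
python3 -m creep '[{"hand":0,"tx":0,"ty":0,"tz":-0.01,"spin":0},{"hand":0,"tx":0,"ty":0,"tz":-0.01,"spin":0},{"hand":0,"tx":0,"ty":0,"tz":0,"spin":0}]';python3 -m creep '[{"hand":0,"tx":-0.01005,"ty":0.0008,"tz":0,"spin":-9.3},{"hand":0,"tx":-0.01005,"ty":0.0008,"tz":0,"spin":-9.3},{"hand":0,"tx":0,"ty":0,"tz":0,"spin":0}]';python3 -m creep '[{"hand":0,"tx":-0.01005,"ty":0.0008,"tz":0,"spin":-9.3},{"hand":0,"tx":-0.01005,"ty":0.0008,"tz":0,"spin":-9.3},{"hand":0,"tx":0,"ty":0,"tz":0,"spin":0}]'
```

```text
time: 23.05
tool_pos: [450.0, -192.3, 67.1]
tcp_rot: [-3.141, 0.002, 2.705]
contact_force: [0.5, 0.2, -1.8]
grip_width: 27.7
finger_force: 30.0
time: 23.42
tool_pos: [469.2, -197.5, 66.0]
tcp_rot: [-3.141, 0.0, 3.028]
contact_force: [0.2, -0.0, -0.6]
grip_width: 27.8
finger_force: 30.0
time: 23.8
tool_pos: [488.8, -196.2, 66.0]
tcp_rot: [3.141, -0.0, -2.933]
contact_force: [0.9, 0.3, -1.6]
grip_width: 27.7
finger_force: 30.0
```

```bash
python3 - <<'E'
from hole import *
c=shot('wrist','w9.png');o=get_obs();z=o['tool_pos'][2]
hole(c,z-23.6);print(o['tool_pos'],proj(c,(496.4,-228.2,36)),proj(c,(476.5,-136.5,62)))
E
```

```text
[ 488.39587032 -196.16915065   65.94834688] [268.21729916 239.41875639] [429.98611815 258.79501682]
```

```bash
python3 -m creep '[{"hand":0,"tx":-0.0005,"ty":0,"tz":0.004,"spin":-0.2},{"hand":0,"tx":0,"ty":0,"tz":0.004,"spin":0},{"hand":0,"tx":0,"ty":0,"tz":0,"spin":0}]';python3 -m creep '[{"hand":0,"tx":0,"ty":0,"tz":0.004,"spin":0},{"hand":0,"tx":0,"ty":0,"tz":0.004,"spin":0},{"hand":0,"tx":0,"ty":0,"tz":0,"spin":0}]'
```

```text
time: 24.22
tool_pos: [489.0, -196.2, 57.7]
tcp_rot: [3.141, -0.001, -2.927]
contact_force: [0.0, -1.0, -1.4]
grip_width: 27.8
finger_force: 30.0
time: 24.6
tool_pos: [489.2, -196.2, 49.8]
tcp_rot: [3.141, -0.001, -2.926]
contact_force: [0.4, -0.4, -1.3]
grip_width: 27.7
finger_force: 30.0
```

```bash
python3 -m creep '[{"hand":0,"tx":0,"ty":0,"tz":0.003,"spin":0},{"hand":0,"tx":0,"ty":0,"tz":0.003,"spin":0},{"hand":0,"tx":0,"ty":0,"tz":0,"spin":0}]';python3 -m creep '[{"hand":0,"tx":0,"ty":0,"tz":0.002,"spin":0},{"hand":0,"tx":0,"ty":0,"tz":0.002,"spin":0},{"hand":0,"tx":0,"ty":0,"tz":0.001,"spin":0},{"hand":0,"tx":0,"ty":0,"tz":0,"spin":0}]'
```

```text
time: 24.98
tool_pos: [489.3, -196.3, 43.9]
tcp_rot: [3.141, -0.0, -2.925]
contact_force: [-0.9, 0.3, -1.3]
grip_width: 27.6
finger_force: 30.0
time: 25.48
tool_pos: [489.4, -196.3, 39.1]
tcp_rot: [3.142, -0.0, -2.926]
contact_force: [0.1, 0.6, -2.6]
grip_width: 27.0
finger_force: 30.0
```

```bash
python3 -m creep '[{"hand":0,"tx":0,"ty":0,"tz":0.0008,"spin":0},{"hand":0,"tx":0,"ty":0,"tz":0,"spin":0}]';python3 -m creep '[{"hand":0.45,"tx":0,"ty":0,"tz":0,"spin":0},{"hand":0.45,"tx":0,"ty":0,"tz":0,"spin":0},{"hand":0.45,"tx":0,"ty":0,"tz":0,"spin":0},{"hand":0.45,"tx":0,"ty":0,"tz":-0.02,"spin":0},{"hand":0.45,"tx":0,"ty":0,"tz":-0.04,"spin":0}]';python3 -m creep '[{"hand":0.45,"tx":0,"ty":0,"tz":-0.05,"spin":0},{"hand":0.45,"tx":0,"ty":0,"tz":-0.05,"spin":0},{"hand":0.45,"tx":0.05,"ty":0,"tz":0,"spin":0},{"hand":0.45,"tx":0,"ty":0,"tz":0,"spin":0}]'
python3 - <<'E'
from hole import *
c=shot('wrist','w10.png');hole(c,15);print(get_obs()['tool_pos'])
# compare block top centre + tab top against the seated pose
import pickle
u=np.array([np.cos(np.radians(102.3)),np.sin(np.radians(102.3))]);T=np.array([476.5,-136.5])
hsv=cv2.cvtColor(c['color'],cv2.COLOR_RGB2HSV);m=cv2.inRange(hsv,(104,110,25),(126,255,255))
k=max(cv2.findContours(m,0,1)[0],key=cv2.contourArea);print(np.round(cv2.boxPoints(cv2.minAreaRect(k)),0).tolist())
for x,y,z in((-75,18,18),(-75,-18,18),(75,18,12+69),(75,-18,81),(70,18,18),(42,0,15),(-52,0,15)):
    v=np.array([-u[1],u[0]]);print((x,y,z),np.round(proj(c,[*(T+u*(x-42)+v*y),z]),1))
E
```

```text
time: 25.72
tool_pos: [489.5, -196.4, 38.8]
tcp_rot: [-3.141, 0.0, -2.926]
contact_force: [-0.7, 0.5, 2.6]
grip_width: 27.8
finger_force: 30.0
time: 26.35
tool_pos: [488.6, -195.7, 97.8]
tcp_rot: [3.139, -0.003, -2.925]
contact_force: [-0.4, -0.6, 0.4]
grip_width: 41.1
finger_force: 0.0
time: 26.85
tool_pos: [438.5, -207.2, 198.9]
tcp_rot: [-3.141, -0.0, -2.927]
contact_force: [-0.4, -0.3, 0.8]
grip_width: 41.1
finger_force: 0.0
hole px 407.3 237.2 [ 7.5 16.3] rim fit at z mid [484.5 -90.1  15. ]
hole px 292.5 224.1 [16.7 28.6] rim fit at z mid [ 497.2 -227.5   15. ]
[ 439.92179278 -207.30109749  198.83379897]
[[270.0, 237.0], [274.0, 196.0], [420.0, 211.0], [416.0, 251.0]]
(-75, 18, 18) [271.3 209.8]
(-75, -18, 18) [272.8 238.4]
(75, 18, 81) [418.7 231.9]
(75, -18, 81) [415.1 265.6]
(70, 18, 18) [397.2 209.8]
(42, 0, 15) [371.6 223.4]
(-52, 0, 15) [291.9 223.4]
```

```bash
python3 -c "
from plant import close_job
print(close_job())"
```

```text
the job is handed in; nothing more can be done
None
```

The bracket came off the hook with only a few newtons of contact force. It is now released and lying flat in the seat, with the round hole on the tall stud and the slot over the short stud. I handed the job in at about 27 s; no verdict came back, and I did not re-measure the bystanders at the end.

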